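Correct a mispacked kit box

ROBOT

A 6-joint arm with a two-finger parallel gripper is mounted at the origin on the work surface. World frame = base frame: x ahead of the robot, y to its left, z up, the work surface at z = 0. Lengths are in m, angles in rad, forces in N, time in s.
With the tool pointing down it reaches from about 0.375 to 0.75 m from the base axis. Payload 9 kg.
Tool frame: the origin (TCP) lies at the very end of the fingers, on their centre line; the grasp point (between the pads) lies 19 mm behind it (r.pinch_z is the distance from the TCP to the grasp point, in m); z points along the fingers, y is the line along which they close (so a half turn about z gives the same grasp; the last joint's range is limited). The gripper opens to 85 mm and grips with 20 to 120 N. Pads are 22 mm wide; open, the fingers measure 114 mm over their backs; the gripper's body (76 mm by 85 mm) begins 54 mm behind the grasp point. The pads swing forward as they close: fully open they stand 13 mm farther back than shut.
Start: joints at [0.9, 0.104, 0.097, 1.564, 0, 1.353], TCP at [0.262, 0.54, 0.231] pointing down, gripper open.
Joint ranges: [-2.99, 2.99], [-0.84, 1.86], [-1.1, 1.16], [-1.84, 2.11], [-1.51, 1.56], [-3.14, 3.14]. Speed limits (rad/s): [2.22, 2.22, 2.57, 3.14, 3.14, 3.14].

INTERFACE

Orientations are given as a unit quaternion [w, x, y, z].
In Python, from plant import readout, camera, camera_model, r gives the robot as it stands. The module is installed in compiled form; this text tells all that it offers.
- The arm moves only by the tool servo_tool, never from a script. Its arguments are lists of equal length, an entry for each row: "linear": the shift along the world's x, y, z as a fraction of full scale, a list of three; "rotation": the turn, a rotation vector about the world's x, y, z as a fraction of full scale, a list of three; "grip": the opening, from 0 (shut) to 1 (fully open). A call has 1 to 20 rows; each row is the pose to reach, as a shift and turn from the pose commanded when the call began, turning the shorter way round; what a row does not reach only later rows make up. Full scale, the value 1, is 50 cm for a shift and 2 pi rad for a turn. A row lasts 1/10 s, in which the tool goes at most 50 mm and 8.59 degrees, less where a joint would pass 70% of its speed; a pose out of reach is approached as far as the arm can. A call with a number of a shift or a turn outside -1 to 1 is refused whole. A call with a gripper value outside its range is refused whole. The fingers move at their own pace and stop on an object; "grip_force" is the grip in N (left out, the last holds). Time passes only in rows, so rows that repeat a pose let the fingers close. It gives the time, the measured TCP pose, the force, the opening and the grip force at its end, in the units of the state.
- readout.state(): the state, without advancing time (a new reading comes with each control period).
- camera(name): name is "scene" or "top"; returns the picture (400x640x3 uint8, blue, green, red); there is no depth.
- camera_model(name): a dict with "K" (3x3 intrinsics, pixels), "extrinsics" (4x4, takes a point from world to camera coordinates). Camera axes: x right, y down, z forward; pixel columns grow to the right and rows downward; lengths in m; the calibration is good to about 2 mm. A picture is of the moment at which its call begins. camera_model takes no time and is no camera call.
- r.hand_in(): hands the job in; it is judged then, once.
The state is a dict: "time": time; "qpos": joint angles; "qd": joint speeds; "joint_torque": joint torques, N m; "tcp_pos": TCP position; "tool_rot": TCP orientation; "contact_force": force on the tool from outside, world axes, zero at the start; "moment": the same for the moment, N m; "grip_width": opening from 0.0 (shut) to 1.0 (fully open); "finger_force": force on a finger pad.
Only numpy, scipy, OpenCV 4.12 (cv2) and the standard library are available. Lean on these libraries where they do the work, as an engineer would, in place of code of your own. Each camera call takes 0.05 s, during which the arm holds its last target. There are 200 camera calls.

TASK

One of the three pockets in the kit box was packed with a round tin by mistake: take the tin out and stand it upright in the empty grey returns tray. Then pick up the spare carton that matches the two already packed (not the larger one) and seat it in the freed pocket, square and flat on the pocket floor. Set both things down rather than dropping them, and leave the two packed cartons and everything else on the bench where they are.

Things in the scene. Friction and masses are not known exactly. Their poses are not given: they have to be found in the camera images.
- kit: Shallow cardboard kit box, 76 mm (its x) by 240 mm (its y), 22 mm high, fixed to the bench between two small metal stops (up to 131 mm from its middle along y, 19 mm high); a 3 mm thick flap lies flat on the bench on its +x side. Inside is a brown moulded insert, 20 mm high, with three equal rectangular pockets in a row along y. Origin: middle of its underside; z up.
- pocket0 (a point): Middle of the floor of kit pocket 0, at y = -74 mm in the kit's frame; axes as the kit's. The pocket is 46 mm (x) by 64 mm (y) and 16 mm deep with a 3 mm bevelled mouth; its floor is 4 mm above the bench.
- pocket1 (a point): Middle of the floor of kit pocket 1, at y = 0 mm in the kit's frame; axes as the kit's. The pocket is 46 mm (x) by 64 mm (y) and 16 mm deep with a 3 mm bevelled mouth; its floor is 4 mm above the bench.
- pocket2 (a point): Middle of the floor of kit pocket 2, at y = 74 mm in the kit's frame; axes as the kit's. The pocket is 46 mm (x) by 64 mm (y) and 16 mm deep with a 3 mm bevelled mouth; its floor is 4 mm above the bench.
- tin: Round metal tin, 38 mm diameter, 48 mm high, about 0.12 kg, standing loose and upright in one of the three pockets (which one varies). Origin: middle of its underside; z up along its axis.
- carton_spare: The spare carton: white card block with a small printed dot and tape strip on top, 42 mm (x) by 60 mm (y), 48 mm high, rigid, about 0.09 kg, standing on the bench; the same from either end. It fits a pocket with 2 mm to spare on each side and then stands 32 mm above the insert. Origin: middle of its underside; z up.
- packed_a: Carton of the same size as the spare, already seated in one of the pockets; leave it. Origin: middle of its underside.
- packed_b: The other carton already seated in a pocket, same size; leave it. Origin: middle of its underside.
- returns: Grey plastic returns tray, empty and open at the top, fixed to the bench, 150 mm (x) by 130 mm (y), walls 5 mm thick and 35 mm high, floor 5 mm thick. Origin: middle of its underside; z up.
- carton_wide: White carton of the larger kind, 60 mm (x) by 86 mm (y), 48 mm high, standing on the bench; too large for the pockets; leave it. Origin: middle of its underside.
- tape_roll: Roll of amber tape lying flat, 76 mm diameter, 45 mm high; leave it. Origin: middle of its underside.
- jar: Glass jar with metal lid, 60 mm diameter, 85 mm high; leave it. Origin: middle of its underside.
- cutter: Closed dark box cutter lying flat, 140 mm long (y), 22 mm wide, 16 mm high; leave it. Origin: middle of its underside.
- scanner: Black and grey hand scanner lying on its side, about 70 by 135 mm, 40 mm high; leave it. Origin: underside, below the middle of its black head, with the grey grip to +y.
- dispenser: Black tape dispenser with a clear roll, 160 mm (x) by 60 mm (y), 95 mm high; leave it. Origin: middle of its underside.

How it is judged:
By the outcome, as a careful person would: the job done as asked, in the order asked, and still so for the second after the job is handed in, with the robot touching nothing.
It also fails if it takes over 54 s, if anything falls off the work surface, if the arm or the gripper's body presses on something with over 40 N, if the wrist force passes 120 N, or if a joint passes its speed limit or range.

## Working session

There is one attempt and no reset: what is moved stays moved. The work goes in short steps, Python scripts to look and compute and a tool call to move; the robot and the scene stay as the last step left them, time stands still between calls to the robot, and variables do not carry over. Pictures are saved under pics/ and viewed, at most 10 in all, crops included, and the job is handed in when it is done.

Besides the shell and the picture viewer there is one more tool, called in YAML: its name, and indented under it one key for each argument. servo_tool: Moves the arm, as the interface text tells. Shift numbers are shares of 50 cm and turn numbers shares of 2 pi rad, none past 1 either way. Its arguments: {"type":"object","properties":{"linear":{"type":"array"},"rotation":{"type":"array"},"grip":{"type":"array"},"grip_force":{"type":"number"}},"required":["linear","rotation","grip"]}

```bash
mkdir -p pics && python3 - <<'E'
from plant import readout, camera, camera_model, r
import cv2, numpy as np
for n in("top","scene"):
    cv2.imwrite(f"pics/{n}0.png",camera(n)); m=camera_model(n); print(n,np.round(m["K"],1).tolist(),np.round(m["extrinsics"],3).tolist())
s=readout.state(); print({k:np.round(v,3).tolist() for k,v in s.items()}, r.pinch_z)
E
```

```text
top [[429.2, 0.0, 314.3], [0.0, 429.2, 204.6], [0.0, 0.0, 1.0]] [[0.016, -1.0, 0.003, -0.025], [-0.984, -0.017, -0.179, 0.579], [0.179, 0.0, -0.984, 1.335], [0.0, 0.0, 0.0, 1.0]]
scene [[386.9, 0.0, 316.4], [0.0, 386.9, 195.4], [0.0, 0.0, 1.0]] [[-0.837, 0.547, -0.01, 0.501], [0.351, 0.523, -0.777, -0.149], [-0.42, -0.654, -0.63, 1.451], [0.0, 0.0, 0.0, 1.0]]
{'time': 0.1, 'qpos': [0.9, 0.105, 0.097, 1.564, -0.0, 1.353], 'qd': [-0.002, -0.003, 0.001, 0.002, -0.001, 0.001], 'joint_torque': [0.007, -55.82, 50.472, 0.013, -0.0, -0.0], 'tcp_pos': [0.262, 0.539, 0.231], 'tool_rot': [-0.0, 0.224, 0.974, -0.001], 'contact_force': [-0.974, 0.244, -0.582], 'moment': [0.037, -0.027, 0.004], 'finger_force': 0.0, 'grip_width': 1.004} 0.0187
```

View pics/top0.png

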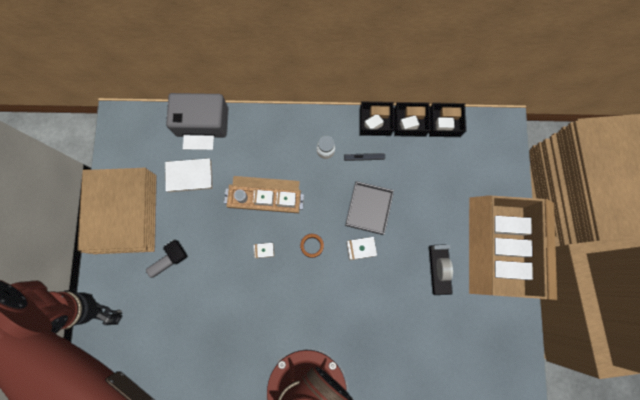

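View pics/scene0.png

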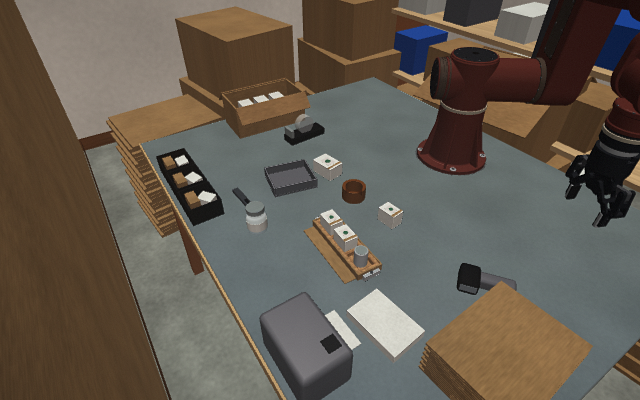

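The top view shows the tin at (240,196) in the left-hand pocket, packed cartons at (264,197) and (287,198), the spare at (263,250), the wide carton at (362,247) and the tray at (369,208). In the scene view the tin is at (361,256) and the spare at (390,213).

```bash
cat > h.py <<'E'
import cv2, numpy as np
from plant import readout, camera, camera_model, r
def ray(n,u,v):
    m=camera_model(n); E=np.array(m["extrinsics"]); R=E[:3,:3]
    return -R.T@E[:3,3], R.T@np.linalg.inv(m["K"])@np.array([u,v,1.0])
def plane(n,u,v,z):
    c,d=ray(n,u,v); return (c+d*(z-c[2])/d[2])
def rectw(n,cnt,z):
    P=np.array([plane(n,*p,z)[:2] for p in cnt.reshape(-1,2)+0.0],np.float32)
    (c,s,a)=cv2.minAreaRect(P); return np.round(c,4),np.round(s,4),round(a,1)
E
python3 - <<'E'
from h import *
im=cv2.imread("pics/top0.png"); sc=cv2.imread("pics/scene0.png")
hsv=cv2.cvtColor(im,cv2.COLOR_BGR2HSV)
m=((hsv[...,1]<60)&(hsv[...,2]>165)).astype(np.uint8)
m=cv2.morphologyEx(m,cv2.MORPH_CLOSE,np.ones((3,3)))
for c in cv2.findContours(m,0,1)[0]:
    x,y,w,h=cv2.boundingRect(c)
    if 215<x<400 and 130<y<270 and cv2.contourArea(c)>20: print((x,y,w,h),rectw("top",c,.048))
a=cv2.resize(im[165:270,215:320],None,fx=5.5,fy=5.5,interpolation=cv2.INTER_CUBIC)
cv2.imwrite("pics/topc.png",a)
b=cv2.resize(sc[190:290,290:420],None,fx=6,fy=6,interpolation=cv2.INTER_CUBIC)
cv2.imwrite("pics/scc.png",b)
E
```

```text
(253, 242, 21, 16) (array([0.4316, 0.1458]), array([0.0453, 0.0615]), 7.1)
(347, 237, 30, 22) (array([ 0.4425, -0.1681]), array([0.062, 0.088]), 10.4)
(276, 192, 20, 14) (array([0.5989, 0.0787]), array([0.0431, 0.062 ]), 1.0)
(234, 191, 11, 9) (array([0.6079, 0.2302]), array([0.0266, 0.033 ]), 1.0)
(253, 190, 20, 14) (array([0.6043, 0.1537]), array([0.0431, 0.062 ]), 1.0)
(317, 146, 18, 10) (array([ 0.7624, -0.0505]), array([0.0298, 0.0567]), 4.5)
```

View pics/topc.png

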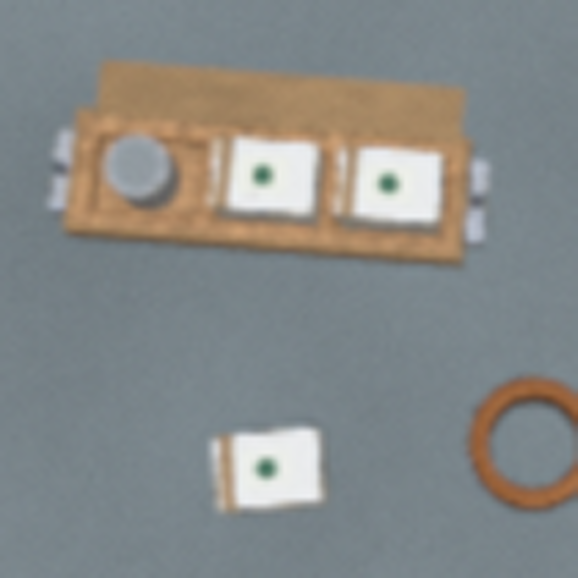

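View pics/scc.png

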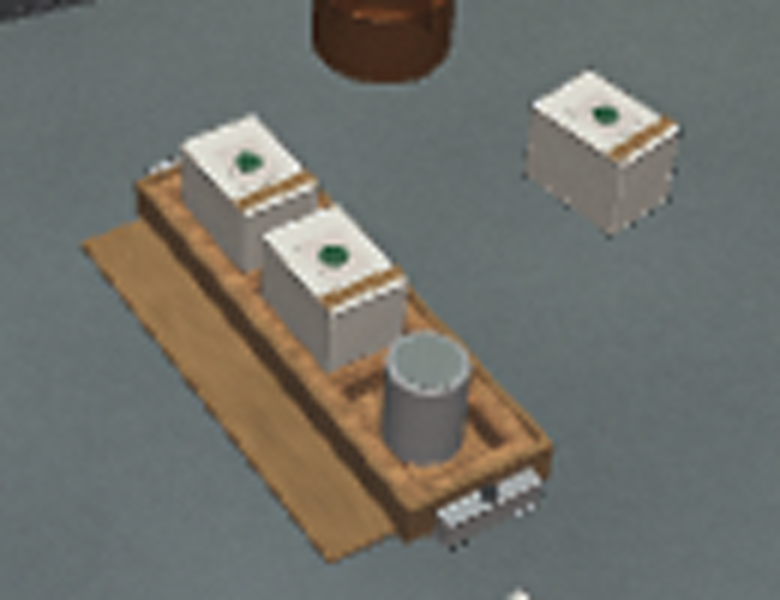

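The crops show the tin top at about (240,195) in the top view, standing roughly central in the +y pocket, and the spare standing clear at a small yaw. Next I'll triangulate the tin, dots and outlines.

```bash
cat >> h.py <<'E'
def tri(p,q):
    (a,d),(b,e)=ray("top",*p),ray("scene",*q)
    t=np.linalg.lstsq(np.c_[d,-e],b-a,rcond=None)[0]; A=a+d*t[0];B=b+e*t[1]
    return np.round((A+B)/2,4),round(float(np.linalg.norm(A-B))*1e3,1)
def dots(im,box):
    x,y,w,h=box; h_=cv2.cvtColor(im[y:y+h,x:x+w],cv2.COLOR_BGR2HSV)
    g=((h_[...,0]>60)&(h_[...,0]<90)&(h_[...,1]>60)).astype(np.uint8)
    W=h_[...,1].astype(float)*g
    n,l,s,c=cv2.connectedComponentsWithStats(g)
    o=[]
    for i in range(1,n):
        ys,xs=np.nonzero(l==i); ww=W[ys,xs]
        o.append((round(x+(xs*ww).sum()/ww.sum(),2),round(y+(ys*ww).sum()/ww.sum(),2),int(s[i,4])))
    return o
def world(n,c,z): return np.array([plane(n,*p,z)[:2] for p in c.reshape(-1,2)+0.0],np.float32)
E
python3 - <<'E'
from h import *
im=cv2.imread("pics/top0.png"); sc=cv2.imread("pics/scene0.png")
print("dots top",dots(im,(225,180,80,90))); print("dots scene",dots(sc,(310,200,100,60)))
crop=lambda I,s,x0,y0,u,v:((u+.5)/s-.5+x0,(v+.5)/s-.5+y0)
t=crop(im,5.5,215,165,138,168); q=crop(sc,6,290,190,429,363)
print("tin",tri(t,q),plane("top",*t,.052))
for P,Q,n in(((232.5,0),0,0),):pass
# spare top corners & kit edge in the top crop
f=lambda u,v,z:np.round(plane("top",*crop(im,5.5,215,165,u,v),z)[:2],4)
print("kit -x rim bottom edge",f(66,233,0.01),f(462,262,0.01)); print("kit +x edge",f(78,112,.022),f(470,145,.022))
hsv=cv2.cvtColor(im,cv2.COLOR_BGR2HSV); 
m=((hsv[...,0]>5)&(hsv[...,0]<22)&(hsv[...,1]>75)).astype(np.uint8); m[:,:215]=0;m[:,305:]=0;m[:170]=0;m[225:]=0
c=max(cv2.findContours(m,0,1)[0],key=cv2.contourArea); print("brown",rectw("top",c,.015))
# tray: gray low-sat darker than bench
print("px tray",im[208,369],"bench",im[270,330],"rim",im[195,352])
g=((hsv[...,1]<45)&(hsv[...,2]<130)).astype(np.uint8); g[:,:335]=0;g[:,400:]=0;g[:170]=0;g[240:]=0
c=max(cv2.findContours(g,0,1)[0],key=cv2.contourArea); print("tray",cv2.boundingRect(c),rectw("top",c,.035))
E
```

```text
dots top [(np.float64(262.28), np.float64(196.34), 3), (np.float64(285.28), np.float64(197.72), 3), (np.float64(262.73), np.float64(249.67), 3)]
dots scene [(np.float64(390.33), np.float64(208.48), 8), (np.float64(330.95), np.float64(216.48), 6), (np.float64(345.02), np.float64(231.92), 11)]
tin (array([0.6067, 0.2275, 0.0511]), 0.4) [0.60664868 0.22721634 0.052     ]
kit -x rim bottom edge [0.5743 0.2763] [0.5606 0.0364]
kit +x edge [0.6467 0.2705] [0.6303 0.0328]
brown (array([0.6198, 0.1535]), array([0.2378, 0.1064]), 86.5)
px tray [145 144 146] bench [143 136 125] rim [111 109 108]
tray (344, 181, 50, 55) (array([ 0.5754, -0.1932]), array([0.1381, 0.1597]), 77.3)
```

servo_tool:
  linear:
    - [0.1,-0.09,0]
    - [0.2,-0.18,-0.02]
    - [0.3,-0.27,-0.05]
    - [0.4,-0.36,-0.1]
    - [0.5,-0.45,-0.15]
    - [0.6,-0.54,-0.2]
    - [0.65,-0.6,-0.22]
    - [0.69,-0.624,-0.22]
    - [0.69,-0.624,-0.22]
    - [0.69,-0.624,-0.22]
    - [0.69,-0.624,-0.22]
    - [0.69,-0.624,-0.22]
    - [0.69,-0.624,-0.22]
    - [0.69,-0.624,-0.22]
    - [0.69,-0.624,-0.22]
    - [0.69,-0.624,-0.22]
  rotation:
    - [0,0,-0.02]
    - [0,0,-0.04]
    - [0,0,-0.06]
    - [0,0,-0.08]
    - [0,0,-0.1]
    - [0,0,-0.12]
    - [0,0,-0.14]
    - [0,0,-0.16]
    - [0,0,-0.188]
    - [0,0,-0.188]
    - [0,0,-0.188]
    - [0,0,-0.188]
    - [0,0,-0.188]
    - [0,0,-0.188]
    - [0,0,-0.188]
    - [0,0,-0.188]
  grip: [0.75,0.75,0.75,0.75,0.75,0.75,0.75,0.75,0.75,0.75,0.75,0.75,0.75,0.75,0.75,0.75]
  grip_force: 30

```text
time: 1.7
tcp_pos: [0.6073, 0.2282, 0.1217]
tool_rot: [0.0, 0.729, 0.685, 0.0]
contact_force: [-0.5, -0.6, 0.9]
grip_width: 0.75
finger_force: 0.0
```

servo_tool:
  linear:
    - [0,0,-0.05]
    - [0,0,-0.1]
    - [0,0,-0.14]
    - [0,0,-0.17]
    - [0,0,-0.19]
    - [0,0,-0.19]
    - [0,0,-0.19]
    - [0,0,-0.19]
    - [0,0,-0.19]
    - [0,0,-0.19]
    - [0,0,-0.19]
    - [0,0,-0.19]
    - [0,0,-0.19]
    - [0,0,-0.19]
  rotation:
    - [0,0,0]
    - [0,0,0]
    - [0,0,0]
    - [0,0,0]
    - [0,0,0]
    - [0,0,0]
    - [0,0,0]
    - [0,0,0]
    - [0,0,0]
    - [0,0,0]
    - [0,0,0]
    - [0,0,0]
    - [0,0,0]
    - [0,0,0]
  grip: [0.75,0.75,0.75,0.75,0.75,0.75,0.75,0.3,0.3,0.3,0.3,0.3,0.3,0.3]
  grip_force: 30

```text
time: 3.1
tcp_pos: [0.6082, 0.2277, 0.0276]
tool_rot: [0.001, 0.729, 0.684, 0.001]
contact_force: [-2.4, -0.1, 5.6]
grip_width: 0.421
finger_force: 30.1
```

servo_tool:
  linear:
    - [0,0,0.01]
    - [0,0,0.03]
    - [0,0,0.06]
    - [0,0,0.1]
    - [0,0,0.14]
    - [0,0,0.18]
    - [0,0,0.2]
    - [0,0,0.2]
    - [0,0,0.2]
  rotation:
    - [0,0,0]
    - [0,0,0]
    - [0,0,0]
    - [0,0,0]
    - [0,0,0]
    - [0,0,0]
    - [0,0,0]
    - [0,0,0]
    - [0,0,0]
  grip: [0.3,0.3,0.3,0.3,0.3,0.3,0.3,0.3,0.3]

```text
time: 4.0
tcp_pos: [0.6074, 0.2276, 0.126]
tool_rot: [-0.0, 0.729, 0.684, -0.0]
contact_force: [0.5, 1.2, -2.5]
grip_width: 0.421
finger_force: 30.2
```

```bash
python3 - <<'E'
from h import *
sc=camera("scene"); cv2.imwrite("pics/scene1.png",sc); cv2.imwrite("pics/top1.png",camera("top"))
cv2.imwrite("pics/scc1.png",cv2.resize(sc[120:300,220:420],None,fx=3.3,fy=3.3,interpolation=cv2.INTER_CUBIC))
E
```

```text
(no output)
```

View pics/scc1.png

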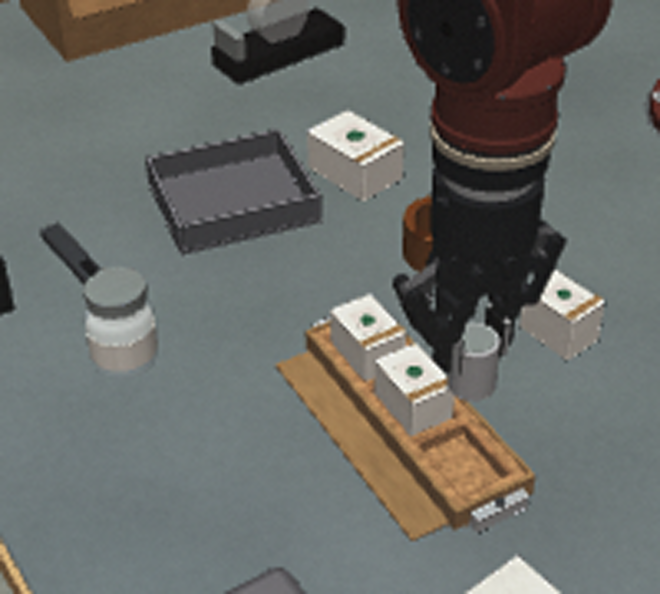

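The tin is held upright and clear of the box, and the freed pocket is empty, with its centre near (464,460) in this crop. I'm carrying the tin to the tray.

servo_tool:
  linear:
    - [0,-0.03,0]
    - [0,-0.08,0]
    - [0,-0.14,0]
    - [-0.01,-0.2,0]
    - [-0.02,-0.27,0]
    - [-0.03,-0.34,0]
    - [-0.04,-0.41,0]
    - [-0.04,-0.48,0]
    - [-0.05,-0.55,0]
    - [-0.05,-0.62,0]
    - [-0.06,-0.69,0]
    - [-0.06,-0.75,0]
    - [-0.062,-0.8,0]
    - [-0.062,-0.83,0]
    - [-0.062,-0.843,0]
    - [-0.062,-0.843,0]
    - [-0.062,-0.843,-0.04]
    - [-0.062,-0.843,-0.08]
    - [-0.062,-0.843,-0.12]
    - [-0.062,-0.843,-0.12]
  rotation:
    - [0,0,0]
    - [0,0,0]
    - [0,0,0]
    - [0,0,0]
    - [0,0,0]
    - [0,0,0]
    - [0,0,0]
    - [0,0,0]
    - [0,0,0]
    - [0,0,0]
    - [0,0,0]
    - [0,0,0]
    - [0,0,0]
    - [0,0,0]
    - [0,0,0]
    - [0,0,0]
    - [0,0,0]
    - [0,0,0]
    - [0,0,0]
    - [0,0,0]
  grip: [0.3,0.3,0.3,0.3,0.3,0.3,0.3,0.3,0.3,0.3,0.3,0.3,0.3,0.3,0.3,0.3,0.3,0.3,0.3,0.3]

```text
time: 6.1
tcp_pos: [0.5748, -0.1915, 0.0632]
tool_rot: [-0.003, 0.729, 0.685, -0.001]
contact_force: [-0.7, -0.1, -1.7]
grip_width: 0.423
finger_force: 30.3
```

servo_tool:
  linear:
    - [0,0,-0.02]
    - [0,0,-0.04]
    - [0,0,-0.055]
    - [0,0,-0.065]
    - [0,0,-0.068]
    - [0,0,-0.07]
    - [0,0,-0.07]
    - [0,0,-0.07]
  rotation:
    - [0,0,0]
    - [0,0,0]
    - [0,0,0]
    - [0,0,0]
    - [0,0,0]
    - [0,0,0]
    - [0,0,0]
    - [0,0,0]
  grip: [0.3,0.3,0.3,0.3,0.3,0.3,0.3,0.3]

```text
time: 6.9
tcp_pos: [0.5767, -0.1941, 0.0317]
tool_rot: [0.0, 0.729, 0.684, 0.0]
contact_force: [0.8, -0.1, -1.4]
grip_width: 0.418
finger_force: 30.3
```

servo_tool:
  linear:
    - [0,0,-0.002]
    - [0,0,-0.004]
    - [0,0,-0.005]
    - [0,0,-0.006]
    - [0,0,-0.006]
    - [0,0,-0.006]
  rotation:
    - [0,0,0]
    - [0,0,0]
    - [0,0,0]
    - [0,0,0]
    - [0,0,0]
    - [0,0,0]
  grip: [0.3,0.3,0.3,0.3,0.3,0.3]

```text
time: 7.5
tcp_pos: [0.5765, -0.1939, 0.0286]
tool_rot: [0.0, 0.729, 0.684, -0.0]
contact_force: [-2.8, 0.5, 4.7]
grip_width: 0.419
finger_force: 30.7
```

Contact with the tray floor at the expected height, so I'll open gently and lift.

servo_tool:
  linear:
    - [0,0,0]
    - [0,0,0]
    - [0,0,0]
    - [0,0,0]
    - [0,0,0]
    - [0,0,0.03]
    - [0,0,0.07]
    - [0,0,0.12]
    - [0,0,0.18]
    - [0,0,0.22]
    - [0,0,0.22]
    - [0,0,0.22]
  rotation:
    - [0,0,0]
    - [0,0,0]
    - [0,0,0]
    - [0,0,0]
    - [0,0,0]
    - [0,0,0]
    - [0,0,0]
    - [0,0,0]
    - [0,0,0]
    - [0,0,0]
    - [0,0,0]
    - [0,0,0]
  grip: [0.5,0.6,0.75,0.75,0.75,0.75,0.75,0.75,0.75,0.75,0.75,0.75]

```text
time: 8.7
tcp_pos: [0.5769, -0.1942, 0.1393]
tool_rot: [0.001, 0.729, 0.684, 0.0]
contact_force: [0.2, -0.3, -1.0]
grip_width: 0.753
finger_force: 0.0
```

```bash
python3 - <<'E'
from h import *
t=cv2.imread("pics/top1.png")
sc=camera("scene"); tp=camera("top"); cv2.imwrite("pics/scene2.png",sc); cv2.imwrite("pics/top2.png",tp)
print("scene",dots(sc,(310,200,100,60)),"top",dots(tp,(225,180,80,90)))
hsv=cv2.cvtColor(tp,cv2.COLOR_BGR2HSV)
m=((hsv[...,1]<60)&(hsv[...,2]>165)).astype(np.uint8)
T=tp[170:270,220:310];S=sc[120:270,250:420]
a=cv2.resize(T,(486,540),interpolation=cv2.INTER_CUBIC);
a=cv2.resize(T,None,fx=4,fy=4,interpolation=cv2.INTER_CUBIC);b=cv2.resize(S,None,fx=2.5,fy=2.5,interpolation=cv2.INTER_CUBIC)
o=np.zeros((400,790,3),np.uint8);o[:400,:360]=a;o[:375,362:787]=b
cv2.imwrite("pics/c2.png",o)
E
```

```text
scene [(np.float64(390.33), np.float64(208.47), 8), (np.float64(330.95), np.float64(216.47), 6), (np.float64(345.03), np.float64(231.93), 11)] top [(np.float64(262.28), np.float64(196.34), 3), (np.float64(285.29), np.float64(197.73), 3), (np.float64(262.73), np.float64(249.69), 3)]
```

View pics/c2.png

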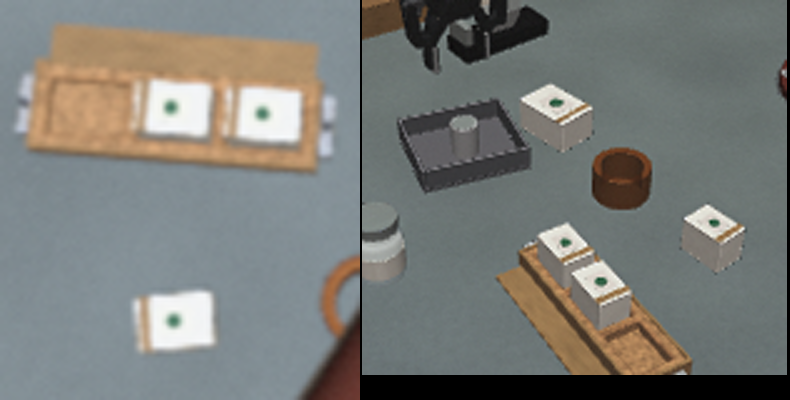

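The tin stands upright in the tray at about (465,135) in the composite, the pocket is empty around (90,108), and the spare is at (175,322). Next I'll refine the spare's pose and the pocket's centre.

```bash
python3 - <<'E'
from h import *
tp=cv2.imread("pics/top2.png"); sc=cv2.imread("pics/scene2.png")
D=[plane("scene",u,v,z) for u,v,z in((345.03,231.93,.052),(330.95,216.47,.052),(390.33,208.47,.048))]
print("scene dots a,b,spare",np.round(D,4)[:,:2].tolist())
D2=[plane("top",u,v,z) for u,v,z in((262.28,196.34,.052),(285.29,197.73,.052),(262.73,249.69,.048))]
print("top dots",np.round(D2,4)[:,:2].tolist())
s=8
def seg(box,test,z,name):
    x,y,w,h=box; A=cv2.resize(tp[y:y+h,x:x+w],None,fx=s,fy=s,interpolation=cv2.INTER_LINEAR)
    m=test(A).astype(np.uint8); m=cv2.morphologyEx(m,cv2.MORPH_CLOSE,np.ones((25,25)))
    c=max(cv2.findContours(m,0,1)[0],key=cv2.contourArea).reshape(-1,2)
    p=(c+.5)/s-.5+[x,y]; print(name,rectw("top",p,z))
bench=lambda A:np.linalg.norm(A.astype(float)-[143,136,125],axis=2)>45
hue=lambda A:(A[...,2].astype(int)-A[...,0]>30)
seg((245,235,40,30),bench,.048,"spare")
white=lambda A:A.min(axis=2)>165
for b,n in(((252,186,23,24),"a white"),((275,186,24,24),"b white")): seg(b,white,.052,n)
seg((245,235,40,30),white,.048,"spare white")
# kit incl flap on bench: brown
seg((222,172,80,50),hue,.012,"kit+flap")
E
```

```text
scene dots a,b,spare [[0.6018, 0.1504], [0.5977, 0.0767], [0.4286, 0.1421]]
top dots [[0.6039, 0.1538], [0.6006, 0.079], [0.4317, 0.1462]]
spare (array([0.4315, 0.1455]), array([0.0479, 0.0663]), 6.2)
a white (array([0.6037, 0.1555]), array([0.0678, 0.0454]), 86.9)
b white (array([0.5994, 0.0812]), array([0.0666, 0.0457]), 89.4)
spare white (array([0.4312, 0.1451]), array([0.0463, 0.0649]), 6.6)Traceback (most recent call last):
  File "<stdin>", line 20, in <module>
  File "<stdin>", line 12, in seg
  File "h.py", line 9, in rectw
    P=np.array([plane(n,*p,z)[:2] for p in cnt.reshape(-1,2)+0.0],np.float32)
                ~~~~~^^^^^^^^
  File "h.py", line 7, in plane
    c,d=ray(n,u,v); return (c+d*(z-c[2])/d[2])
        ~~~^^^^^^^
  File "h.py", line 4, in ray
    m=camera_model(n); E=np.array(m["extrinsics"]); R=E[:3,:3]
ValueError: time passes only in moves, steps and waits
```

servo_tool:
  linear:
    - [-0.02,0.06,0]
    - [-0.06,0.14,0]
    - [-0.1,0.22,0]
    - [-0.14,0.3,0]
    - [-0.18,0.38,0]
    - [-0.22,0.46,0]
    - [-0.26,0.54,0]
    - [-0.28,0.61,0]
    - [-0.294,0.66,0]
    - [-0.294,0.677,0]
    - [-0.294,0.677,-0.05]
    - [-0.294,0.677,-0.1]
    - [-0.294,0.677,-0.1]
    - [-0.294,0.677,-0.1]
  rotation:
    - [0,0,0.003]
    - [0,0,0.006]
    - [0,0,0.009]
    - [0,0,0.012]
    - [0,0,0.015]
    - [0,0,0.018]
    - [0,0,0.021]
    - [0,0,0.025]
    - [0,0,0.028]
    - [0,0,0.028]
    - [0,0,0.028]
    - [0,0,0.028]
    - [0,0,0.028]
    - [0,0,0.028]
  grip: [0.8,0.8,0.8,0.8,0.8,0.8,0.8,0.8,0.8,0.8,0.8,0.8,0.8,0.8]

```text
time: 10.2
tcp_pos: [0.4292, 0.1441, 0.0882]
tool_rot: [-0.0, 0.667, 0.745, -0.001]
contact_force: [0.2, 0.7, 0.9]
grip_width: 0.799
finger_force: 0.0
```

servo_tool:
  linear:
    - [0,0,-0.04]
    - [0,0,-0.08]
    - [0,0,-0.11]
    - [0,0,-0.13]
    - [0,0,-0.13]
    - [0,0,-0.13]
    - [0,0,-0.13]
    - [0,0,-0.13]
    - [0,0,-0.13]
    - [0,0,-0.13]
    - [0,0,-0.13]
    - [0,0,-0.13]
    - [0,0,-0.13]
  rotation:
    - [0,0,0]
    - [0,0,0]
    - [0,0,0]
    - [0,0,0]
    - [0,0,0]
    - [0,0,0]
    - [0,0,0]
    - [0,0,0]
    - [0,0,0]
    - [0,0,0]
    - [0,0,0]
    - [0,0,0]
    - [0,0,0]
  grip: [0.8,0.8,0.8,0.8,0.8,0.8,0.3,0.3,0.3,0.3,0.3,0.3,0.3]
  grip_force: 30

```text
time: 11.5
tcp_pos: [0.4304, 0.1446, 0.0245]
tool_rot: [0.001, 0.666, 0.746, 0.001]
contact_force: [-0.5, -0.6, 5.6]
grip_width: 0.489
finger_force: 31.4
```

```bash
python3 - <<'E'
from h import *
print(np.round(readout.state()["tcp_pos"],4))
sc=camera("scene"); print(dots(sc,(310,200,100,60)))
for d in dots(sc,(375,195,35,30)): print(np.round(plane("scene",d[0],d[1],.048),4))
E
```

```text
[0.4304 0.1446 0.0245]
[(np.float64(390.8), np.float64(208.4), 7), (np.float64(330.95), np.float64(216.47), 6), (np.float64(345.03), np.float64(231.92), 11)]
[0.4273 0.1427 0.048 ]
```

servo_tool:
  linear:
    - [0,0,0.02]
    - [0,0,0.05]
    - [0,0,0.09]
    - [0,0,0.13]
    - [0.02,0.01,0.16]
    - [0.06,0.03,0.16]
    - [0.11,0.05,0.16]
    - [0.16,0.075,0.16]
    - [0.21,0.1,0.16]
    - [0.26,0.125,0.16]
    - [0.31,0.145,0.16]
    - [0.34,0.158,0.16]
    - [0.356,0.163,0.16]
    - [0.356,0.163,0.14]
    - [0.356,0.163,0.11]
    - [0.356,0.163,0.08]
    - [0.356,0.163,0.07]
    - [0.356,0.163,0.07]
    - [0.356,0.163,0.07]
    - [0.356,0.163,0.07]
  rotation:
    - [0,0,0]
    - [0,0,0]
    - [0,0,0]
    - [0,0,0]
    - [0,0,-0.003]
    - [0,0,-0.006]
    - [0,0,-0.009]
    - [0,0,-0.012]
    - [0,0,-0.015]
    - [0,0,-0.018]
    - [0,0,-0.021]
    - [0,0,-0.024]
    - [0,0,-0.027]
    - [0,0,-0.027]
    - [0,0,-0.027]
    - [0,0,-0.027]
    - [0,0,-0.027]
    - [0,0,-0.027]
    - [0,0,-0.027]
    - [0,0,-0.027]
  grip: [0.3,0.3,0.3,0.3,0.3,0.3,0.3,0.3,0.3,0.3,0.3,0.3,0.3,0.3,0.3,0.3,0.3,0.3,0.3,0.3]

```text
time: 13.55
tcp_pos: [0.6079, 0.2261, 0.0591]
tool_rot: [0.0, 0.727, 0.687, 0.001]
contact_force: [-0.1, 1.2, -0.4]
grip_width: 0.481
finger_force: 30.8
```

```bash
python3 - <<'E'
from h import *
s=readout.state(); z=s["tcp_pos"][2]; print(np.round(s["tcp_pos"],4),np.round(s["tool_rot"],3))
sc=camera("scene"); cv2.imwrite("pics/scene3.png",sc)
d=dots(sc,(310,190,100,70)); print(d)
for e in d: print(np.round(plane("scene",e[0],e[1],z+.0235),4)[:2],np.round(plane("scene",e[0],e[1],.052),4)[:2])
cv2.imwrite("pics/c3.png",cv2.resize(sc[190:290,290:410],None,fx=6,fy=6,interpolation=cv2.INTER_CUBIC))
E
```

```text
[0.6079 0.2261 0.0591] [0.    0.727 0.687 0.001]
[(np.float64(330.95), np.float64(216.47), 6), (np.float64(360.99), np.float64(240.91), 11)]
[0.6175 0.1043] [0.5977 0.0767]
[0.6067 0.2243] [0.5866 0.2019]
```

View pics/c3.png

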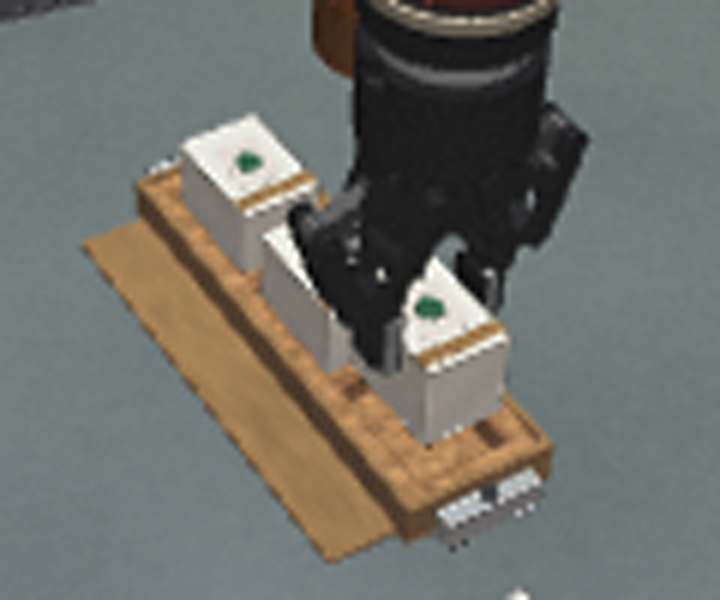

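Carton is held level above the pocket, its dot at crop (430,308), within 1 mm of the wanted spot by the scene camera. Lowering slowly.

servo_tool:
  linear:
    - [-0.001,0,-0.01]
    - [-0.001,0,-0.02]
    - [-0.001,0,-0.028]
    - [-0.001,0,-0.034]
    - [-0.001,0,-0.04]
    - [-0.001,0,-0.044]
    - [-0.001,0,-0.048]
    - [-0.001,0,-0.048]
  rotation:
    - [0,0,0]
    - [0,0,0]
    - [0,0,0]
    - [0,0,0]
    - [0,0,0]
    - [0,0,0]
    - [0,0,0]
    - [0,0,0]
  grip: [0.3,0.3,0.3,0.3,0.3,0.3,0.3,0.3]

```text
time: 14.4
tcp_pos: [0.6068, 0.2261, 0.034]
tool_rot: [-0.0, 0.727, 0.687, -0.0]
contact_force: [-0.9, 0.5, -1.2]
grip_width: 0.486
finger_force: 30.8
```

No contact so far, and the carton bottom is about 10 mm above the bench, inside the pocket. Continuing to the floor.

servo_tool:
  linear:
    - [0,0,-0.003]
    - [0,0,-0.006]
    - [0,0,-0.009]
    - [0,0,-0.011]
    - [0,0,-0.012]
    - [0,0,-0.012]
    - [0,0,-0.012]
  rotation:
    - [0,0,0]
    - [0,0,0]
    - [0,0,0]
    - [0,0,0]
    - [0,0,0]
    - [0,0,0]
    - [0,0,0]
  grip: [0.3,0.3,0.3,0.3,0.3,0.3,0.3]

```text
time: 15.1
tcp_pos: [0.607, 0.2261, 0.0285]
tool_rot: [0.0, 0.727, 0.687, 0.0]
contact_force: [-0.9, -0.1, 2.4]
grip_width: 0.482
finger_force: 31.1
```

servo_tool:
  linear:
    - [0,0,-0.001]
    - [0,0,-0.001]
    - [0,0,-0.001]
    - [0,0,-0.001]
    - [0,0,-0.001]
    - [0,0,-0.001]
    - [0,0,-0.001]
    - [0,0,0.03]
    - [0,0,0.07]
    - [0,0,0.12]
    - [0,0,0.18]
    - [0,0,0.24]
    - [-0.05,0.06,0.28]
    - [-0.1,0.13,0.28]
    - [-0.15,0.2,0.28]
    - [-0.2,0.27,0.28]
    - [-0.2,0.3,0.28]
    - [-0.2,0.3,0.28]
    - [-0.2,0.3,0.28]
  rotation:
    - [0,0,0]
    - [0,0,0]
    - [0,0,0]
    - [0,0,0]
    - [0,0,0]
    - [0,0,0]
    - [0,0,0]
    - [0,0,0]
    - [0,0,0]
    - [0,0,0]
    - [0,0,0]
    - [0,0,0]
    - [0,0,0]
    - [0,0,0]
    - [0,0,0]
    - [0,0,0]
    - [0,0,0]
    - [0,0,0]
    - [0,0,0]
  grip: [0.3,0.3,0.6,0.75,0.75,0.75,0.75,0.75,0.75,0.75,0.75,0.75,0.75,0.75,0.75,0.75,0.75,0.75,0.75]

```text
time: 17.0
tcp_pos: [0.5072, 0.376, 0.1692]
tool_rot: [0.0, 0.727, 0.687, 0.0]
contact_force: [0.0, 0.2, -0.6]
grip_width: 0.75
finger_force: 0.0
```

```bash
python3 - <<'E'
from h import *
sc=camera("scene"); tp=camera("top"); cv2.imwrite("pics/top4.png",tp)
for n,im,b in(("scene",sc,(310,190,75,75)),("top",tp,(225,180,80,40))):
    for e in dots(im,b): print(n,e,np.round(plane(n,e[0],e[1],.052),4)[:2])
a=cv2.resize(tp[170:225,220:310],None,fx=4,fy=4,interpolation=cv2.INTER_CUBIC);b=cv2.resize(sc[150:290,260:400],None,fx=3,fy=3,interpolation=cv2.INTER_CUBIC)
o=np.zeros((420,790,3),np.uint8);o[:220,:360]=a;o[:420,365:785]=b
cv2.imwrite("pics/c4.png",o)
E
```

```text
scene (np.float64(330.94), np.float64(216.47), 6) [0.5978 0.0767]
scene (np.float64(345.02), np.float64(231.92), 11) [0.6018 0.1504]
scene (np.float64(360.57), np.float64(248.82), 11) [0.6054 0.224 ]
top (np.float64(239.71), np.float64(194.7), 3) [0.6081 0.2272]
top (np.float64(262.28), np.float64(196.34), 3) [0.6039 0.1538]
top (np.float64(285.29), np.float64(197.73), 3) [0.6006 0.079 ]
```

View pics/c4.png

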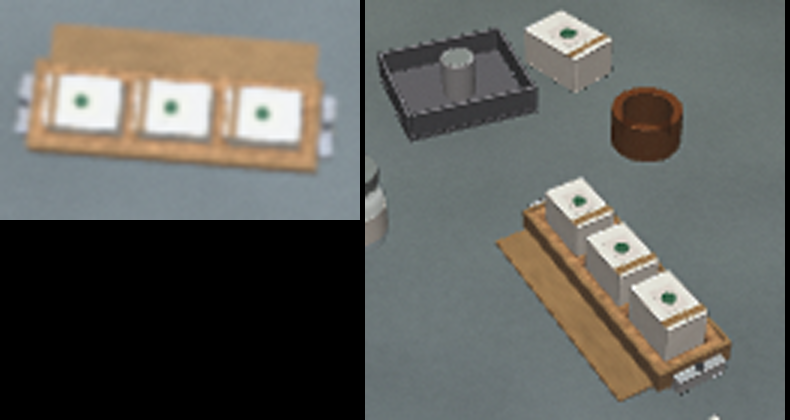

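The picture shows three cartons in line at equal height, with dots at (81,101), (171,107) and (262,113). The packed cartons have not moved, and the tin stands upright in the tray at (457,72).

```bash
python3 -c "from plant import r; print(r.hand_in())"
```

```text
the job is handed in; nothing more can be done
None
```

The tin now stands upright in the returns tray, the matching spare carton is seated level in the freed pocket in line with the two packed ones (which did not move), and the job was handed in at about 17 s.

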